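# Stack and wind a wooden turntable tower

## Task

Build up and wind the wooden wind-up turntable on the bench: slide the flat steel bearing ring onto its shaft first, then every wooden tier that is there with the widest lowest and each next one narrower, then the tall steel collar on top to hold them. When the stack is complete, wind the brass key clockwise, taking as many grips as it needs, until the dial pointer stands midway between the two pegs, without disturbing the wooden offcuts lying about.

Things in the scene. Friction and masses are not known exactly. Their poses are not given: they have to be found in the camera images.
- case: the wind-up turntable: a dark wooden case fixed to the bench, 170 (its x) x 330 (its y) x 50 mm high, with a steel shaft at the +y end of its top, a paper dial in the middle and a brass winding key at the -y end. Origin: centre of its underside, z up
- shaft_foot (a point): the foot of the upright fixed steel shaft, on the case's top face (50 mm above the bench). The shaft is 20 mm in diameter with a rounded tip, and its tip stands 90 mm above this point. It does not turn. Rings with a 27 mm hole slide down it freely, also when let go anywhere on it
- dial_centre (a point): centre of the paper dial (132 mm across) on the case's top face, between shaft and key. Two steel pegs 12 mm tall, 6 mm thick, stand on it 60 mm from the centre on the side of the case's +x (away from the robot), 0.2 rad either side of the case's +x direction; they mark where the pointer must stand when the spring is wound. The pointer stands 9 mm high at most
- pointer_tip (a point): tip of the black dial pointer, 53 mm from dial_centre. It is geared to the key: one radian of key turns it 0.25 rad, clockwise from above when the key turns clockwise. With the spring run down (key 0) it points 1.75 rad counter-clockwise (from above) of the case's +x direction; midway between the pegs, along the case's +x, the key reads 7.0. Nothing can catch on its hand (only its 14 mm hub, 8 mm high, is solid); only the key moves it
- key (a joint): angle of the winding key (rad, counts whole turns, 0 to 8.6), growing as it turns clockwise seen from above. Winding compresses a spring: it takes about 0.11 N m of drag plus 0.012 N m per rad; a brake holds the key wherever it is left, so it does not run back when let go. The pointer stands between the pegs (their centres) from 6.2 to 7.8, well between them from 6.4 to 7.6
- key_grip (a point): middle of the key's two brass wings, on its upright axis, 47 mm above the case's top (97 mm above the bench). Turns with the key: its x axis lies along the wings, which measure 64 to 66 mm along x, 10 mm thick along y, 34 mm tall (their underside 30 mm above the case). At key = 0 its x axis is the case's x. The stem below is 12 mm thick
- bearing: the bearing: a flat steel ring 66 mm across, 8 mm thick, hole 27 mm. Origin: centre of its underside, z along its axis
- collar: the retaining collar: a tall steel ring 44 mm across, 40 mm high, hole 27 mm; it is not clamped, it rests on the top tier by its weight (about 0.22 kg). Origin: centre of its underside, z along its axis
- tier70: a pale turned wooden tier (ring) 70 mm across, 16 mm thick, hole 27 mm. May be absent (two to four of the four tiers are there). Origin: centre of its underside, z along its axis
- tier62: a pale turned wooden tier (ring) 62 mm across, 16 mm thick, hole 27 mm. May be absent (two to four of the four tiers are there). Origin: centre of its underside, z along its axis
- tier54: a pale turned wooden tier (ring) 54 mm across, 16 mm thick, hole 27 mm. May be absent (two to four of the four tiers are there). Origin: centre of its underside, z along its axis
- tier46: a pale turned wooden tier (ring) 46 mm across, 16 mm thick, hole 27 mm. May be absent (two to four of the four tiers are there). Origin: centre of its underside, z along its axis
- offcut_a: bystander: dark wood offcut 60 x 40 x 25 mm, origin centre of underside
- offcut_b: bystander: wood offcut 70 x 35 x 20 mm, origin centre of underside
- offcut_c: bystander: dark wood stick 35 x 130 x 22 mm, origin centre of underside
There are look-alikes about, which are no part of the job. Leave any turquoise look-alike of the tier70 alone.

How it is judged:
By the outcome, as a careful person would: the job done as asked, in the order asked, and still so for the second after the job is handed in, with the robot touching nothing.
Of tier70, tier62, tier54, tier46 only 2 to 4 are there at a start; the rules pass over those that are not, and their reading is None.
At some moment in a run one of tier70, tier62, tier54, tier46, collar may be knocked a few centimetres aside while the robot is not near it.
Once in a run the grip may slacken for a moment while it holds something.
It also fails if it takes over 210 s, if anything falls off the work surface, if the arm or the gripper's body presses on something with over 40 N, if the wrist force passes 120 N, or if a joint passes its speed limit or range.

## Robot

A 6-joint arm with a two-finger parallel gripper is mounted at the origin on the work surface. World frame = base frame: x ahead of the robot, y to its left, z up, the work surface at z = 0. Lengths are in m, angles in rad, forces in N, time in s.
With the tool pointing down it reaches from about 0.35 to 0.875 m from the base axis. Payload 4.2 kg.
Tool frame: the origin (TCP) lies at the very end of the fingers, on their centre line; the grasp point (between the pads) lies manip.grip_point_offset behind it (manip.grip_point_offset is the distance from the TCP to the grasp point, in m); z points along the fingers, y is the line along which they close (so a half turn about z gives the same grasp; the last joint's range is limited). The gripper opens to 87 mm and grips with 3 to 60 N. Pads are 19 mm wide; open, the fingers measure 117 mm over their backs; the gripper's body (75 mm by 190 mm) begins 51 mm behind the grasp point.
Start: joints at [-1.063, 0.385, 0.008, 0, -1.194, -0.259], TCP at [0.154, -0.606, 0.223] pointing down, gripper open.
Joint ranges: [-3.14, 3.14], [-1.21, 2.06], [-1.07, 1.41], [-3.16, 2.05], [-2.99, -0.16], [-3.1, 3.1]. Speed limits (rad/s): [2.79, 2.79, 3.14, 3.14, 3.14, 3.14].

## Interface

Orientations are given as [roll, pitch, yaw] about the fixed x, y, z axes, in that order (R = Rz(yaw) Ry(pitch) Rx(roll)).
In Python, from bench import observe, eyes, manip gives the robot as it stands.
- The arm moves only by the tool play_rows, never from a script. Its argument "moves" is text: rows parted by semicolons, each of 5 numbers parted by spaces: the finger opening in m, from 0 to 0.087, then the shift along the tool's x, y, z in m, then the turn about the tool's z in rad. A call has 1 to 20 rows; each row is the pose to reach, as a shift and turn from the pose commanded when the call began, along the tool's axes at that moment; what a row does not reach only later rows make up. A row lasts 1/12 s, in which the tool goes at most 41.7 mm and 7.16 degrees, less where a joint would pass 70% of its speed; a pose out of reach is approached as far as the arm can. A call with a gripper value outside its range is refused whole. The fingers move at their own pace and stop on an object; "force" is the grip in N (left out, the last holds). Time passes only in rows, so rows that repeat a pose let the fingers close. It gives the time, the measured TCP pose, the force, the opening and the grip force at its end, in the units of the state.
- observe(): the state, without advancing time (a new reading comes with each control period).
- eyes.snapshot(name): name is "scene" or "top" or "wrist"; returns a dict with "image" (420x560x3 uint8, red, green, blue), "fx", "fy", "cx", "cy" (pixels), "rvec" (rotation vector, rad) and "tvec" (3), from world to camera coordinates, as OpenCV has them. Camera axes: x right, y down, z forward; pixel columns grow to the right and rows downward; lengths in m; the calibration is good to about 2 mm. A picture is of the moment at which its call begins. There is no depth.
- manip.finish_job(): hands the job in; it is judged then, once.
The state is a dict: "clock": time; "joints": joint angles; "joint_vel": joint speeds; "joint_efforts": joint torques, N m; "tcp_pos": TCP position; "tcp_rot": TCP orientation; "contact_force": force on the tool from outside, world axes, zero at the start; "moment": the same for the moment, N m; "finger_gap": finger opening in m; "finger_force": force on a finger pad.
Only numpy, scipy, OpenCV 4.12 (cv2) and the standard library are available. Lean on these libraries where they do the work, as an engineer would, in place of code of your own. Each camera call takes 0.05 s, during which the arm holds its last target. There are 200 camera calls.

## Working session

There is one attempt and no reset: what is moved stays moved. The work goes in short steps, Python scripts to look and compute and a tool call to move; the robot and the scene stay as the last step left them, time stands still between calls to the robot, and variables do not carry over. Pictures are saved under pics/ and viewed, at most 14 in all, crops included, and the job is handed in when it is done.

Besides the shell and the picture viewer there is one more tool, called as a command line: name --argument value ..., lists and objects as JSON in quotes. play_rows: Moves the arm, as the interface text tells. Its arguments: {"type":"object","properties":{"moves":{"type":"string"},"force":{"type":"number"}},"required":["moves"]}

```bash
mkdir -p pics; ls; cat > h.py <<'E'
import numpy as np, cv2
from bench import observe, eyes, manip
def snap(n,f):
    s=eyes.snapshot(n); im=s.pop("image"); cv2.imwrite(f"pics/{f}.png",im[:,:,::-1]); 
    np.savez(f"pics/{f}.npz",**s); return s,im
def load(f): return dict(np.load(f"pics/{f}.npz"))
def ray(s,u,v):
    R=cv2.Rodrigues(np.array(s["rvec"],float))[0]; t=np.array(s["tvec"],float).ravel()
    d=R.T@np.array([(u-s["cx"])/s["fx"],(v-s["cy"])/s["fy"],1]); return -R.T@t,d
def atz(s,u,v,z):
    c,d=ray(s,u,v); return c+d*(z-c[2])/d[2]
def tri(l):
    A=np.zeros((3,3));b=np.zeros(3)
    for s,u,v in l:
        c,d=ray(s,u,v); d=d/np.linalg.norm(d); P=np.eye(3)-np.outer(d,d); A+=P;b+=P@c
    return np.linalg.solve(A,b)
def proj(s,p):
    return cv2.projectPoints(np.array([p],float),np.array(s["rvec"],float),np.array(s["tvec"],float),np.array([[s["fx"],0,s["cx"]],[0,s["fy"],s["cy"]],[0,0,1.]]),None)[0].ravel()
E
python3 - <<'E'
from h import *
for n in("top","scene"):
    s,im=snap(n,n); print(n,s["fx"],ray(s,280,210))
a=cv2.imread("pics/top.png");cv2.imwrite("pics/top_v.png",cv2.resize(a,(800,600),interpolation=cv2.INTER_CUBIC))
a=cv2.imread("pics/scene.png");cv2.imwrite("pics/scene_v.png",cv2.resize(a,(800,600),interpolation=cv2.INTER_CUBIC))
o=observe();print(o, manip.grip_point_offset)
E
```

```text
pics
top 476.6509702486929 (array([ 0.38102075, -0.02581867,  1.33513343]), array([ 0.10605818,  0.02160852, -0.99433235]))
scene 441.9515116641783 (array([ 0.96642576, -0.81835086,  0.91057982]), array([-0.35814064,  0.65728001, -0.66341567]))
{'clock': 0.1, 'joints': array([-1.06341564e+00,  3.85473381e-01,  6.78846731e-03, -4.61101552e-04,
       -1.19402848e+00, -2.58610025e-01]), 'joint_vel': array([ 0.00073131, -0.00118935,  0.00276709,  0.00181919,  0.00015158,
        0.00026237]), 'joint_efforts': array([-2.63941847e-04, -3.91689348e+01,  1.87934411e+01,  4.23189104e+00,
        1.34742603e-02, -6.77923936e-05]), 'tcp_pos': array([ 0.15377923, -0.60522956,  0.22157909]), 'tcp_rot': array([ 3.13962973e+00, -7.60883275e-05, -2.89299197e+00]), 'contact_force': array([-0.3515283 ,  0.06080866, -1.07187117]), 'moment': array([ 0.04181907, -0.01897939, -0.00375375]), 'finger_force': 0.0, 'finger_gap': 0.0869055048968521} 0.0187
```

View pics/top_v.png

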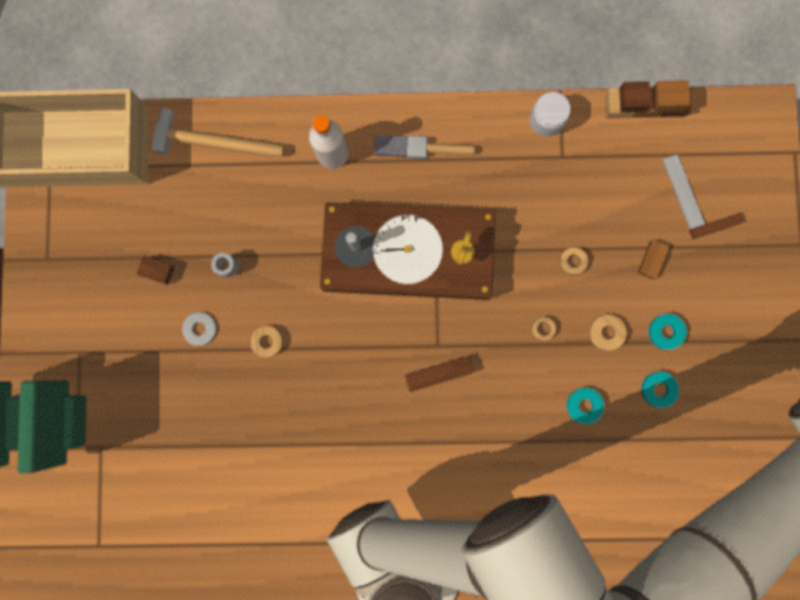

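View pics/scene_v.png

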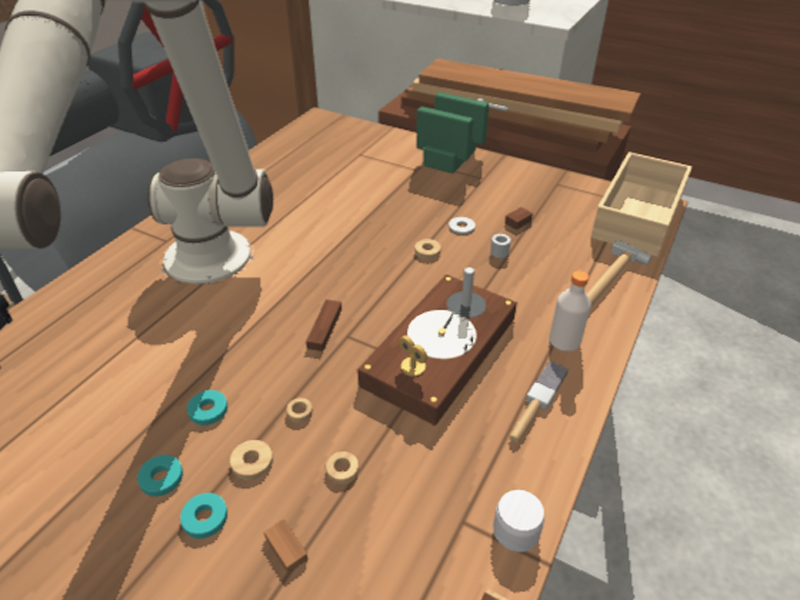

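Top view (800×600 pixels): the pale wooden rings are at (267,341), (574,260), (545,328) and (608,332). The steel flat ring is at (199,328) and the steel collar at (223,264). The turquoise look-alikes at (668,331), (661,389) and (586,405) are not wanted. The shaft foot is about (355,247), the dial (408,249) and the key (462,250). Offcuts are at (156,269), (655,259) and (443,372).

```bash
cat > m.py <<'E'
from h import *
T=load("top");S=load("scene");im=cv2.imread("pics/top.png");sm=cv2.imread("pics/scene.png")
k=0.7
def ell(im,seed,r,kind):
    hsv=cv2.cvtColor(im,cv2.COLOR_BGR2HSV).astype(int);B=im.astype(int)
    return hsv
names=dict(A=(267,341,427,249),B=(574,260,342,468),C=(545,328,299,410),D=(608,332,251,459),bear=(199,328,461,226),coll=(223,264,501,240))
for n,(u,v,a,b) in names.items():
    print(n,"tri",tri([(T,u*k,v*k),(S,a*k,b*k)]).round(3), "z.016",atz(T,u*k,v*k,0.016).round(3))
for n,p in dict(shaftfoot=(355,247),dial=(408,249)).items(): print(n,atz(T,p[0]*k,p[1]*k,.05).round(3))
for p in ((332,209),(488,216),(485,290),(327,282)): print("screw",atz(T,p[0]*k,p[1]*k,.05).round(4))
print("shafttip",tri([(T,349*k,238*k),(S,468*k,271*k)]))
cr=cv2.resize(im[170:300,110:210],(600,780)[::1],interpolation=cv2.INTER_CUBIC)
a=cv2.resize(im[170:260,110:210],(400,360),interpolation=cv2.INTER_CUBIC);b=cv2.resize(im[170:260,360:460],(400,360),interpolation=cv2.INTER_CUBIC)
cv2.imwrite("pics/crop1.png",np.hstack([a,b]))
E
python3 m.py
```

```text
A tri [0.448 0.265 0.009] z.016 [0.446 0.263 0.016]
B tri [ 0.596 -0.339  0.009] z.016 [ 0.594 -0.338  0.016]
C tri [ 0.464 -0.277  0.012] z.016 [ 0.462 -0.277  0.016]
D tri [ 0.454 -0.399  0.01 ] z.016 [ 0.452 -0.398  0.016]
bear tri [0.475 0.401 0.002] z.016 [0.474 0.396 0.016]
coll tri [0.598 0.345 0.036] z.016 [0.599 0.35  0.016]
shaftfoot [0.622 0.087 0.05 ]
dial [ 0.616 -0.015  0.05 ]
screw [0.6965 0.1301 0.05  ]
screw [ 0.6767 -0.169   0.05  ]
screw [ 0.5342 -0.1594  0.05  ]
screw [0.5551 0.1407 0.05  ]
shafttip [0.62253674 0.0899182  0.13406214]
```

View pics/crop1.png

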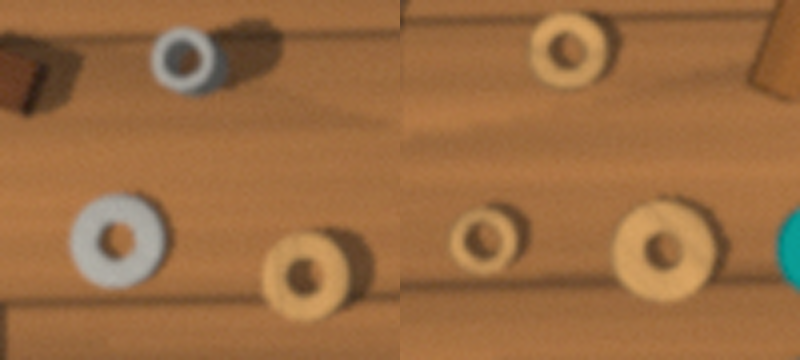

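The outer diameters come out at about 61 mm for A at (267,341), 55 for B at (574,260), 48 for C at (545,328) and 72 for D at (608,332). So all four tiers are there: A=62, B=54, C=46, D=70. The flat steel ring is about 66 mm and the collar about 45 mm. I'll move off now, turning the tool to yaw −π/2.

play_rows --moves "0.087 -0.365 0.217 0 -1.322;0.087 -0.365 0.217 0 -1.322;0.087 -0.365 0.217 0 -1.322;0.087 -0.365 0.217 0 -1.322;0.087 -0.365 0.217 0 -1.322;0.087 -0.365 0.217 0 -1.322;0.087 -0.365 0.217 0 -1.322;0.087 -0.365 0.217 0 -1.322;0.087 -0.365 0.217 0 -1.322;0.087 -0.365 0.217 0 -1.322;0.087 -0.365 0.217 0 -1.322;0.087 -0.365 0.217 0 -1.322;0.087 -0.365 0.217 0 -1.322;0.087 -0.365 0.217 0 -1.322"

```text
clock: 1.27
tcp_pos: [0.4535, -0.3058, 0.2222]
tcp_rot: [3.141, 0.0, -1.573]
contact_force: [-0.0, -0.3, -0.5]
finger_gap: 0.0874
finger_force: 0.0
```

play_rows --moves "0.087 -0.705 -0.021 0.03 0;0.087 -0.705 -0.021 0.03 0;0.087 -0.705 -0.021 0.03 0;0.087 -0.705 -0.021 0.03 0;0.087 -0.705 -0.021 0.03 0;0.087 -0.705 -0.021 0.03 0;0.087 -0.705 -0.021 0.03 0;0.087 -0.705 -0.021 0.03 0;0.087 -0.705 -0.021 0.03 0;0.087 -0.705 -0.021 0.03 0;0.087 -0.705 -0.021 0.03 0;0.087 -0.705 -0.021 0.03 0;0.087 -0.705 -0.021 0.03 0;0.087 -0.705 -0.021 0.03 0;0.087 -0.705 -0.021 0.03 0;0.087 -0.705 -0.021 0.03 0;0.087 -0.705 -0.021 0.03 0;0.087 -0.705 -0.021 0.03 0;0.087 -0.705 -0.021 0.03 0;0.087 -0.705 -0.021 0.03 0"

```text
clock: 2.93
tcp_pos: [0.4756, 0.3981, 0.192]
tcp_rot: [3.141, -0.001, -1.573]
contact_force: [0.2, -0.3, 0.1]
finger_gap: 0.0868
finger_force: 0.0
```

```bash
python3 - <<'E'
from h import *
s,im=snap("wrist","w1"); o=observe(); print(o["tcp_pos"],o["tcp_rot"],o["joints"])
print(ray(s,280,210), proj(s,[.475,.398,.008]))
t,_=snap("top","top2")
a=cv2.imread("pics/w1.png"); b=cv2.imread("pics/top2.png")
cv2.imwrite("pics/v2.png",np.hstack([cv2.resize(a,(400,300)),cv2.resize(b,(400,300))]))
E
```

```text
[0.47568285 0.39774299 0.19245445] [ 3.14106924e+00 -7.20840803e-04 -1.57322408e+00] [ 9.57050510e-01  3.98221087e-01 -4.89128480e-02 -1.65085795e-05
 -1.12455309e+00 -9.59471322e-01]
(array([0.47500109, 0.32460691, 0.35476534]), array([ 0.00529423,  0.26986527, -0.96290039])) [281.51404823 191.12583309]
```

View pics/v2.png

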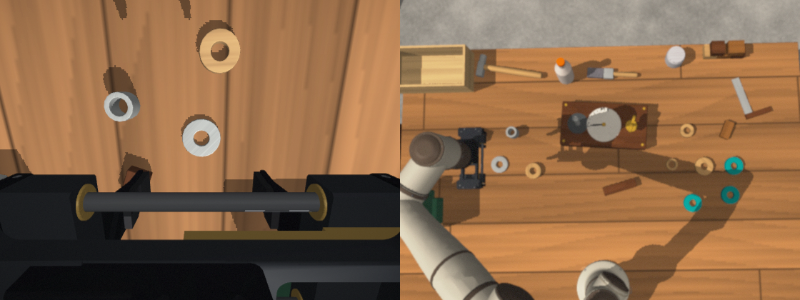

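Left, wrist view (400×300): the bearing is at (201,138), the collar at (120,106) and tier62 at (219,50). Projecting my estimate gives (281,191) at full resolution and I see (281,193), so they agree. Now a wrist-image detector for the ring in view.

```bash
cat >> h.py <<'E'
def ring(cam,f,p,dia,kind,tol=.03):
    """fit ring near predicted top-face centre p; returns centre at z=p[2], fitted diameter"""
    s,im=snap(cam,f); hsv=cv2.cvtColor(im,cv2.COLOR_RGB2HSV)
    H,Sa,V=[hsv[:,:,i].astype(int) for i in range(3)]
    m=((Sa<60)&(V>110)) if kind=="steel" else ((H>12)&(H<25)&(Sa>60)&(Sa<150)&(V>185))
    m=cv2.morphologyEx(m.astype(np.uint8),cv2.MORPH_OPEN,np.ones((2,2)))
    q=proj(s,p); best=None
    for c in cv2.findContours(m,cv2.RETR_EXTERNAL,cv2.CHAIN_APPROX_NONE)[0]:
        if len(c)<20: continue
        c=cv2.convexHull(c)[:,0]; P=np.array([atz(s,u,v,p[2])[:2] for u,v in c])
        (x,y),r=cv2.minEnclosingCircle(P.astype(np.float32)); ctr=np.array([x,y])
        d=np.linalg.norm(ctr-p[:2])
        if 0.6*dia<2*r<1.4*dia and (best is None or d<best[0]): best=(d,ctr,2*r)
    cv2.imwrite(f"pics/{f}_m.png",m*255)
    return best
E
python3 - <<'E'
from h import *
print(ring("wrist","w2",[.475,.398,.008],.066,"steel"))
print("t62",ring("wrist","w3",[.447,.264,.016],.062,"wood"))
for n,p,d in (("54",(.596,-.339,.016),.054),("46",(.463,-.277,.016),.046),("70",(.453,-.399,.016),.07),("62",(.447,.264,.016),.062)):
    print(n,ring("top","t"+n,p,d,"wood"))
E
```

```text
(np.float64(0.003916906473241326), array([0.47371435, 0.4016999 ]), 0.06538839638233185)
t62 (np.float64(0.003343861919483212), array([0.44583881, 0.26713577]), 0.06117023900151253)
54 (np.float64(0.005785441829510014), array([ 0.59021509, -0.33907822]), 0.0521065890789032)
46 (np.float64(0.14231543682333256), array([ 0.59103107, -0.3391428 ]), 0.05144837871193886)
70 (np.float64(0.0033089838246613385), array([ 0.44973478, -0.39953637]), 0.06608221679925919)
62 (np.float64(0.004410703813724094), array([0.44277632, 0.26527077]), 0.060437992215156555)
```

play_rows --moves "0.087 -0.003 0.002 0.1 0;0.087 -0.003 0.002 0.14 0;0.087 -0.003 0.002 0.14 0;0.087 -0.003 0.002 0.16 0;0.087 -0.003 0.002 0.175 0;0.087 -0.003 0.002 0.187 0;0.087 -0.003 0.002 0.187 0;0.087 -0.003 0.002 0.187 0;0.05 -0.003 0.002 0.187 0;0.05 -0.003 0.002 0.187 0;0.05 -0.003 0.002 0.187 0;0.05 -0.003 0.002 0.187 0;0.05 -0.003 0.002 0.187 0;0.05 -0.003 0.002 0.187 0;0.05 -0.003 0.002 0.187 0;0.05 -0.003 0.002 0.187 0;0.05 -0.003 0.002 0.187 0;0.05 -0.003 0.002 0.187 0" --force 35

```text
clock: 4.83
tcp_pos: [0.4733, 0.4041, 0.0084]
tcp_rot: [-3.14, 0.003, -1.57]
contact_force: [-4.9, 0.4, 10.7]
finger_gap: 0.0501
finger_force: 5.8
```

play_rows --moves "0.087 0 0 -0.005 0;0.087 0 0 -0.005 0;0.087 0 0 -0.01 0;0.087 0 0 -0.02 0;0.087 0 0 -0.04 0;0.087 0 0 -0.08 0;0.087 0 0 -0.12 0;0.087 0 0 -0.12 0;0.087 0 0 -0.12 0"

```text
clock: 5.58
tcp_pos: [0.4745, 0.4038, 0.1294]
tcp_rot: [-3.137, 0.006, -1.571]
contact_force: [-0.3, 0.3, -0.8]
finger_gap: 0.0864
finger_force: 0.0
```

```bash
python3 - <<'E'
from h import *
print(ring("wrist","w4",[.475,.402,.008],.066,"steel"),observe()["tcp_pos"])
E
```

```text
(np.float64(0.0023702890169681017), array([0.47278404, 0.40115869]), 0.06564991921186447) [0.47340987 0.40264592 0.12700771]
```

View pics/w4.png

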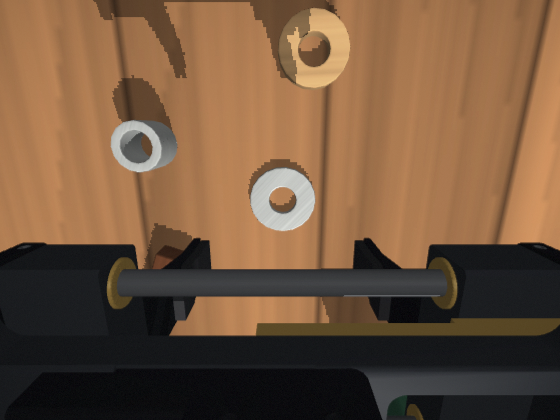

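The ring is untouched at (282,199), so the fingers slid over its top. I'll go lower and squeeze more gently.

play_rows --moves "0.087 0 0.001 0.06 0;0.087 0 0.001 0.09 0;0.087 0 0.001 0.105 0;0.087 0 0.001 0.115 0;0.087 0 0.001 0.12 0;0.087 0 0.001 0.122 0;0.087 0 0.001 0.124 0;0.087 0 0.001 0.124 0;0.087 0 0.001 0.124 0;0.087 0 0.001 0.124 0;0.087 0 0.001 0.124 0" --force 15

```text
clock: 6.55
tcp_pos: [0.4726, 0.4029, 0.0026]
tcp_rot: [-3.141, 0.001, -1.571]
contact_force: [0.1, 0.4, 0.2]
finger_gap: 0.0874
finger_force: 0.0
```

play_rows --moves "0.06 0 0 0.001 0;0.06 0 0 0.001 0;0.06 0 0 0.001 0;0.06 0 0 0.001 0;0.06 0 0 0.001 0;0.06 0 0 0.001 0;0.06 0 0 0.001 0;0.06 0 0 0.001 0" --force 15

```text
clock: 7.22
tcp_pos: [0.4723, 0.4026, 0.0006]
tcp_rot: [-3.141, 0.0, -1.571]
contact_force: [1.0, -0.8, 0.4]
finger_gap: 0.0653
finger_force: 15.0
```

play_rows --moves "0.06 0 0 0 0;0.06 0 0 0 0;0.06 0 0 -0.02 0;0.06 0 0 -0.05 0;0.06 0 0 -0.1 0;0.06 0 0 -0.15 0;0.06 0 0 -0.19 0;0.06 0 0 -0.19 0;0.06 0 0 -0.19 0;0.06 0.1 -0.047 -0.19 0;0.06 0.1 -0.047 -0.19 0;0.06 0.1 -0.047 -0.19 0;0.06 0.1 -0.047 -0.19 0;0.06 0.2 -0.15 -0.19 0;0.06 0.2 -0.15 -0.19 0;0.06 0.2 -0.15 -0.19 0;0.06 0.2 -0.15 -0.19 0;0.06 0.2 -0.15 -0.19 0" --force 30

```text
clock: 8.72
tcp_pos: [0.6236, 0.1992, 0.1875]
tcp_rot: [3.138, -0.002, -1.576]
contact_force: [0.1, 0.7, -2.0]
finger_gap: 0.0644
finger_force: 30.0
```

```bash
python3 - <<'E'
from h import *
s,im=snap("wrist","w5");print(observe()["tcp_pos"]); print(proj(s,[.6225,.09,.14]),proj(s,[.6225,.09,.05]),proj(s,[.6225,.201,.195]))
E
```

```text
[0.62219634 0.20061138 0.18765455]
[281.29469984  72.58799597] [281.06720761  89.9666924 ] [282.41542426 262.61948627]
```

View pics/w5.png

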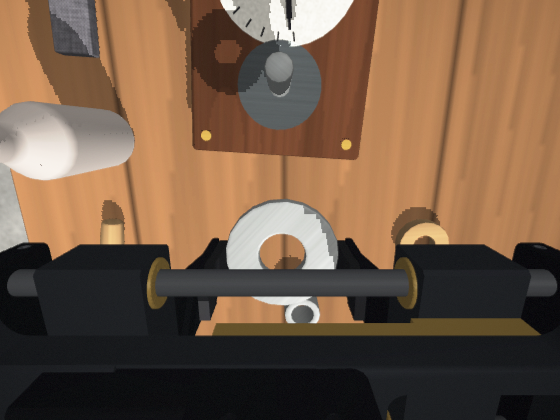

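The bearing is held with its hole at (282,254), the shaft tip is at (280,66) and the shaft foot disc at (280,84). From that, the ring-to-shaft offset is about −111 mm in y and +1 mm in x.

play_rows --moves "0.06 0.04 -0.001 0 0;0.06 0.08 -0.001 0 0;0.06 0.1 -0.001 0 0;0.06 0.111 -0.001 0 0;0.06 0.111 -0.001 0 0;0.06 0.111 -0.001 0 0;0.06 0.111 -0.001 0 0;0.06 0.111 -0.001 0.01 0;0.06 0.111 -0.001 0.02 0;0.06 0.111 -0.001 0.03 0;0.06 0.111 -0.001 0.04 0;0.06 0.111 -0.001 0.05 0;0.06 0.111 -0.001 0.06 0;0.06 0.111 -0.001 0.07 0;0.06 0.111 -0.001 0.075 0;0.06 0.111 -0.001 0.075 0;0.06 0.111 -0.001 0.075 0"

```text
clock: 10.18
tcp_pos: [0.6234, 0.0913, 0.1153]
tcp_rot: [3.141, -0.0, -1.571]
contact_force: [0.4, -0.1, -1.1]
finger_gap: 0.0648
finger_force: 30.0
```

```bash
python3 - <<'E'
from h import *
s,im=snap("wrist","w6");o=observe();print(o["tcp_pos"],o["contact_force"])
t,jm=snap("scene","s6")
b=cv2.cvtColor(jm[130:280,240:400],cv2.COLOR_RGB2BGR)
a=cv2.cvtColor(im,cv2.COLOR_RGB2BGR)
cv2.imwrite("pics/v6.png",np.hstack([cv2.resize(a,(400,300)),cv2.resize(b,(320,300))]))
E
```

```text
[0.62369574 0.09150538 0.11594339] [ 0.62574498 -0.61541142 -1.61047598]
```

View pics/v6.png

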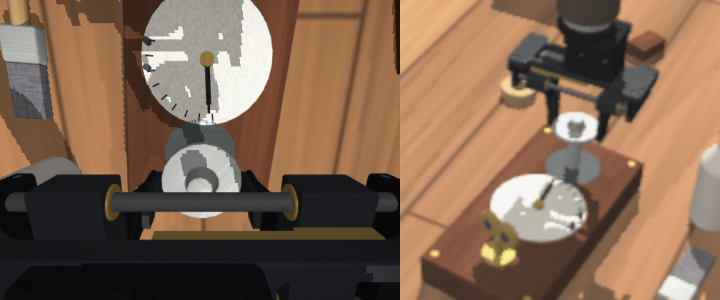

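The ring is threaded: in both views the shaft comes up through the bearing (wrist (200,185), scene crop (577,128)). Lowering and letting go.

play_rows --moves "0.06 0 0 0.01 0;0.06 0 0 0.02 0;0.06 0 0 0.025 0;0.06 0 0 0.025 0;0.087 0 0 0.025 0;0.087 0 0 0.025 0;0.087 0 0 0.025 0;0.087 0 0 0.025 0;0.087 0 0 -0.02 0;0.087 0 0 -0.06 0;0.087 0 0 -0.1 0;0.087 0 0 -0.1 0;0.087 0 0 -0.1 0"

```text
clock: 11.37
tcp_pos: [0.6249, 0.092, 0.2198]
tcp_rot: [-3.133, 0.003, -1.571]
contact_force: [-0.1, 0.8, -0.7]
finger_gap: 0.0871
finger_force: 0.0
```

```bash
python3 - <<'E'
from h import *
s,im=snap("wrist","w7");o=observe();print(o["tcp_pos"],o["contact_force"],o["joints"][5])
print(ring("wrist","w7b",[.623,.09,.058],.066,"steel"))
E
```

```text
[0.62340037 0.09175818 0.21701382] [-0.2296294  -0.97256227 -0.54093096] -0.4022054883517253
(np.float64(0.0016805808917961524), array([0.6214689 , 0.09069289]), 0.06589985638856888)
```

Bearing seated. Next tier70.

play_rows --moves "0.087 0.49 0.171 0.025 0;0.087 0.49 0.171 0.025 0;0.087 0.49 0.171 0.025 0;0.087 0.49 0.171 0.025 0;0.087 0.49 0.171 0.025 0;0.087 0.49 0.171 0.025 0;0.087 0.49 0.171 0.025 0;0.087 0.49 0.171 0.025 0;0.087 0.49 0.171 0.025 0;0.087 0.49 0.171 0.025 0;0.087 0.49 0.171 0.025 0;0.087 0.49 0.171 0.025 0;0.087 0.49 0.171 0.025 0;0.087 0.49 0.171 0.025 0;0.087 0.49 0.171 0.025 0;0.087 0.49 0.171 0.025 0;0.087 0.49 0.171 0.025 0"

```text
clock: 12.88
tcp_pos: [0.4525, -0.3973, 0.19]
tcp_rot: [3.141, 0.001, -1.569]
contact_force: [1.2, 1.1, 0.1]
finger_gap: 0.087
finger_force: 0.0
```

```bash
python3 - <<'E'
from h import *
print(observe()["tcp_pos"])
print(ring("wrist","w8",[.452,-.399,.016],.070,"wood"))
print("46?",ring("wrist","w9",[.463,-.277,.016],.046,"wood"))
E
```

```text
[ 0.45249496 -0.39733035  0.18998437]
(np.float64(0.1337061576842907), array([ 0.58332688, -0.42411152]), 0.08713621646165848)
46? (np.float64(0.024119079295554454), array([ 0.46035576, -0.25302631]), 0.02971562184393406)
```

View pics/w8.png

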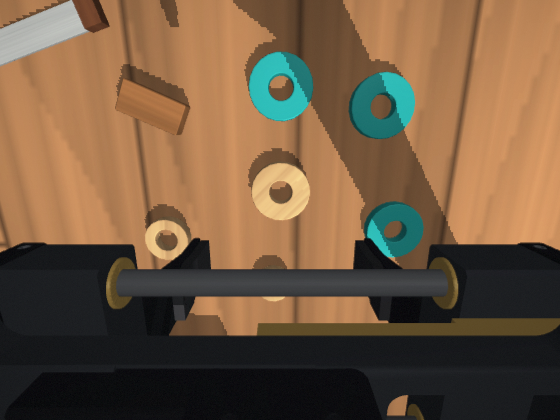

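Tier70 is the pale ring at (281,192), with extents 252–310 by 163–221. Turquoise rings lie at (281,86), (382,105) and (394,230), and tier54 at (167,240).

```bash
python3 - <<'E'
from h import *
s=load("w8")
print(atz(s,281,192,.016),np.linalg.norm(atz(s,252,192,.016)-atz(s,310,192,.016)),"t54",atz(s,167,239,.016))
im=cv2.imread("pics/w8.png");h=cv2.cvtColor(im,cv2.COLOR_BGR2HSV);print(h[175,281],h[192,260],h[192,230],h[205,295],h[250,155], h[130,281])
E
```

```text
[ 0.45248459 -0.39819604  0.016     ] 0.06842436223185665 t54 [ 0.5931041  -0.33865225  0.016     ]
[ 17 114 224] [ 17 116 222] [ 13 135 202] [ 19 107 241] [ 19 108 237] [ 14 134 185]
```

play_rows --moves "0.087 0.001 0 0.04 0;0.087 0.001 0 0.08 0;0.087 0.001 0 0.12 0;0.087 0.001 0 0.15 0;0.087 0.001 0 0.17 0;0.087 0.001 0 0.18 0;0.087 0.001 0 0.187 0;0.087 0.001 0 0.187 0;0.087 0.001 0 0.187 0;0.087 0.001 0 0.187 0;0.06 0.001 0 0.187 0;0.06 0.001 0 0.187 0;0.06 0.001 0 0.187 0;0.06 0.001 0 0.187 0;0.06 0.001 0 0.187 0;0.06 0.001 0 0.187 0;0.06 0.001 0 0.187 0;0.06 0.001 0 0.187 0;0.06 0.001 0 0.17 0;0.06 0.001 0 0.14 0" --force 25

```text
clock: 14.65
tcp_pos: [0.4495, -0.3978, 0.047]
tcp_rot: [3.134, 0.005, -1.572]
contact_force: [1.2, 0.6, -0.6]
finger_gap: 0.0699
finger_force: 25.0
```

play_rows --moves "0.06 0 0 -0.04 0;0.06 0 0 -0.08 0;0.06 0 0 -0.12 0;0.06 0 0 -0.15 0;0.06 -0.491 -0.171 -0.15 0;0.06 -0.491 -0.171 -0.15 0;0.06 -0.491 -0.171 -0.15 0;0.06 -0.491 -0.171 -0.15 0;0.06 -0.491 -0.171 -0.15 0;0.06 -0.491 -0.171 -0.15 0;0.06 -0.491 -0.171 -0.15 0;0.06 -0.491 -0.171 -0.15 0;0.06 -0.491 -0.171 -0.15 0;0.06 -0.491 -0.171 -0.15 0;0.06 -0.491 -0.171 -0.15 0;0.06 -0.491 -0.171 -0.15 0;0.06 -0.491 -0.171 -0.15 0;0.06 -0.491 -0.171 -0.15 0;0.06 -0.491 -0.171 -0.15 0;0.06 -0.491 -0.171 -0.15 0"

```text
clock: 16.32
tcp_pos: [0.6227, 0.0907, 0.1999]
tcp_rot: [3.14, -0.001, -1.571]
contact_force: [-0.4, -0.9, -0.5]
finger_gap: 0.0696
finger_force: 25.0
```

```bash
python3 - <<'E'
from h import *
s,im=snap("wrist","w10");o=observe();print(o["tcp_pos"],o["finger_gap"])
cv2.imwrite("pics/w10c.png",cv2.resize(cv2.cvtColor(im[150:330,180:390],cv2.COLOR_RGB2BGR),None,fx=2,fy=2))
c=o["tcp_pos"]
print("ring pred",proj(s,[c[0],c[1],c[2]+.013]),"shaft",proj(s,[.623,.0905,.14]))
E
```

```text
[0.62266492 0.09025683 0.20020849] 0.07001724319243766
ring pred [280.4792779  263.51146926] shaft [280.27737543 223.02248381]
```

View pics/w10c.png

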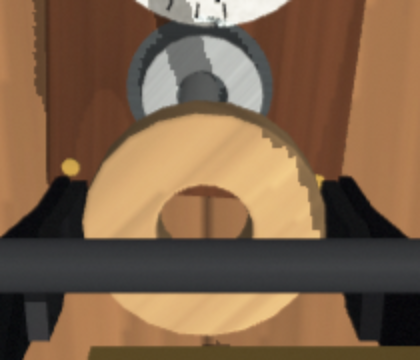

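Tier70 is held level and centred at crop (205,223), as predicted. Lowering it onto the shaft, releasing, and backing up.

play_rows --moves "0.06 0 0 0.03 0;0.06 0 0 0.045 0;0.06 0 0 0.055 0;0.06 0 0 0.065 0;0.06 0 0 0.075 0;0.06 0 0 0.085 0;0.06 0 0 0.095 0;0.06 0 0 0.1 0;0.06 0 0 0.1 0;0.06 0 0 0.1 0"

```text
clock: 17.2
tcp_pos: [0.6238, 0.0885, 0.1001]
tcp_rot: [-3.141, -0.003, -1.572]
contact_force: [4.0, -7.5, -5.3]
finger_gap: 0.0699
finger_force: 25.0
```

play_rows --moves "0.06 0.003 -0.001 0 0;0.06 0.003 -0.001 0.005 0;0.06 0.003 -0.001 0.005 0;0.087 0.003 -0.001 0.005 0;0.087 0.003 -0.001 0.005 0;0.087 0.003 -0.001 0.005 0;0.087 0.003 -0.001 0.005 0;0.087 0.003 -0.001 -0.03 0;0.087 0.003 -0.001 -0.07 0;0.087 0.003 -0.001 -0.1 0;0.087 0.003 -0.001 -0.1 0;0.087 0.003 -0.001 -0.1 0"

```text
clock: 18.2
tcp_pos: [0.6253, 0.0892, 0.2035]
tcp_rot: [-3.136, 0.002, -1.57]
contact_force: [0.5, -0.5, -0.6]
finger_gap: 0.0867
finger_force: 0.0
```

```bash
sed -i 's/(H>12)/(H>15)/' h.py; python3 - <<'E'
from h import *
print(observe()["tcp_pos"])
print(ring("wrist","w11",[.624,.088,.074],.070,"wood"))
print(ring("top","t12",[.446,.265,.016],.062,"wood"))
E
```

```text
[0.62532122 0.08917874 0.20347071]
(np.float64(0.0026804530945306686), array([0.62232822, 0.09009523]), 0.06848389655351639)
(np.float64(0.5256947807439034), array([ 0.82049108, -0.10393284]), 0.08558943122625351)
```

```bash
python3 - <<'E'
import cv2,numpy as np
a=cv2.imread("pics/w11.png");b=cv2.imread("pics/t12.png")
cv2.imwrite("pics/v12.png",np.hstack([cv2.resize(a,(400,300)),cv2.resize(b,(400,300))]))
E
```

```text
(no output)
```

View pics/v12.png

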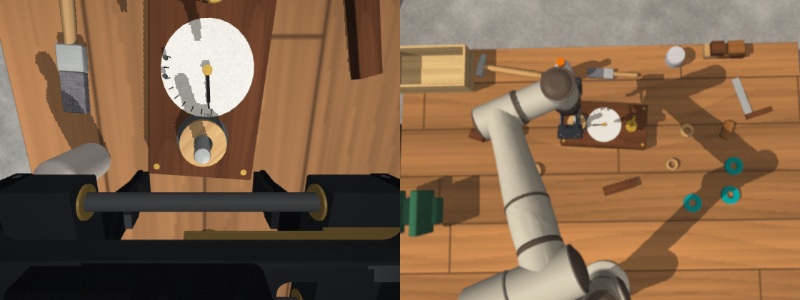

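Left: tier70 is seated around the shaft at (202,142). Right: tier62 is still at (538,169), tier54 at (687,130) and tier46 at (672,164). Moving to tier62.

play_rows --moves "0.087 -0.178 0.178 0.01 0;0.087 -0.178 0.178 0.01 0;0.087 -0.178 0.178 0.01 0;0.087 -0.178 0.178 0.01 0;0.087 -0.178 0.178 0.01 0;0.087 -0.178 0.178 0.01 0;0.087 -0.178 0.178 0.01 0;0.087 -0.178 0.178 0.01 0;0.087 -0.178 0.178 0.01 0;0.087 -0.178 0.178 0.01 0;0.087 -0.178 0.178 0.01 0"

```text
clock: 19.22
tcp_pos: [0.4469, 0.2654, 0.19]
tcp_rot: [3.141, -0.001, -1.573]
contact_force: [0.0, -0.1, -0.2]
finger_gap: 0.087
finger_force: 0.0
```

```bash
python3 - <<'E'
from h import *
print(observe()["tcp_pos"])
print(ring("wrist","w13",[.446,.266,.016],.062,"wood"))
im=cv2.imread("pics/w13.png");print(proj(load("w13"),[.446,.266,.016]))
E
```

```text
[0.44693952 0.26543778 0.19003409]
(np.float64(0.0010952648540155682), array([0.44583747, 0.26708314]), 0.060797613114118576)
[281.82035317 193.3961343 ]
```

play_rows --moves "0.087 -0.0015 0.001 0.04 0;0.087 -0.0015 0.001 0.08 0;0.087 -0.0015 0.001 0.12 0;0.087 -0.0015 0.001 0.15 0;0.087 -0.0015 0.001 0.17 0;0.087 -0.0015 0.001 0.18 0;0.087 -0.0015 0.001 0.187 0;0.087 -0.0015 0.001 0.187 0;0.087 -0.0015 0.001 0.187 0;0.087 -0.0015 0.001 0.187 0;0.05 -0.0015 0.001 0.187 0;0.05 -0.0015 0.001 0.187 0;0.05 -0.0015 0.001 0.187 0;0.05 -0.0015 0.001 0.187 0;0.05 -0.0015 0.001 0.187 0;0.05 -0.0015 0.001 0.187 0;0.05 -0.0015 0.001 0.187 0;0.05 -0.0015 0.001 0.187 0;0.05 -0.0015 0.001 0.17 0;0.05 -0.0015 0.001 0.14 0" --force 25

```text
clock: 20.93
tcp_pos: [0.4431, 0.2659, 0.0478]
tcp_rot: [3.135, -0.006, -1.572]
contact_force: [0.5, 0.2, -0.9]
finger_gap: 0.0619
finger_force: 25.0
```

play_rows --moves "0.05 0 0 -0.04 0;0.05 0 0 -0.08 0;0.05 0 0 -0.12 0;0.05 0 0 -0.15 0;0.05 0.1795 -0.179 -0.15 0;0.05 0.1795 -0.179 -0.15 0;0.05 0.1795 -0.179 -0.15 0;0.05 0.1795 -0.179 -0.15 0;0.05 0.1795 -0.179 -0.15 0;0.05 0.1795 -0.179 -0.15 0;0.05 0.1795 -0.179 -0.15 0;0.05 0.1795 -0.179 -0.15 0;0.05 0.1795 -0.179 -0.15 0;0.05 0.1795 -0.179 -0.13 0;0.05 0.1795 -0.179 -0.11 0;0.05 0.1795 -0.179 -0.11 0;0.05 0.1795 -0.179 -0.11 0"

```text
clock: 22.35
tcp_pos: [0.6228, 0.0894, 0.16]
tcp_rot: [3.139, -0.001, -1.569]
contact_force: [-0.4, -0.5, 0.3]
finger_gap: 0.0615
finger_force: 25.0
```

```bash
python3 - <<'E'
from h import *
o=observe();c=o["tcp_pos"];print(c,o["finger_gap"])
print(ring("wrist","w14",[c[0],c[1],c[2]+.013],.062,"wood"))
E
```

```text
[0.62284982 0.08943539 0.15998304] 0.061519429222556044
(np.float64(0.0030033337862643257), array([0.62233287, 0.08647688]), 0.058640893548727036)
```

play_rows --moves "0.05 0 0 0.01 0;0.05 0 0 0.02 0;0.05 0 0 0.03 0;0.05 0 0 0.04 0;0.05 0 0 0.05 0;0.05 0 0 0.058 0;0.05 0 0 0.058 0;0.05 0 0 0.058 0"

```text
clock: 23.07
tcp_pos: [0.624, 0.0883, 0.1017]
tcp_rot: [3.14, -0.001, -1.571]
contact_force: [0.3, 0.3, -0.4]
finger_gap: 0.0618
finger_force: 25.0
```

Clean, with no side force. Release and back up.

play_rows --moves "0.05 0 0 0.005 0;0.05 0 0 0.005 0;0.08 0 0 0.005 0;0.08 0 0 0.005 0;0.08 0 0 0.005 0;0.08 0 0 0.005 0;0.087 0 0 -0.03 0;0.087 0 0 -0.07 0;0.087 0 0 -0.098 0;0.087 0 0 -0.098 0;0.087 0 0 -0.098 0"

```text
clock: 23.98
tcp_pos: [0.6252, 0.0889, 0.2032]
tcp_rot: [-3.137, 0.002, -1.571]
contact_force: [-1.4, -0.1, -0.2]
finger_gap: 0.0865
finger_force: 0.0
```

```bash
python3 - <<'E'
from h import *
print(observe()["tcp_pos"])
print(ring("wrist","w15",[.624,.088,.090],.062,"wood"))
E
```

```text
[0.62522683 0.08892519 0.20320536]
(np.float64(0.00257854882568849), array([0.62217212, 0.08618128]), 0.06437515467405319)
```

play_rows --moves "0.087 0.427 0.03 0.01 0;0.087 0.427 0.03 0.01 0;0.087 0.427 0.03 0.01 0;0.087 0.427 0.03 0.01 0;0.087 0.427 0.03 0.01 0;0.087 0.427 0.03 0.01 0;0.087 0.427 0.03 0.01 0;0.087 0.427 0.03 0.01 0;0.087 0.427 0.03 0.01 0;0.087 0.427 0.03 0.01 0;0.087 0.427 0.03 0.01 0;0.087 0.427 0.03 0.01 0;0.087 0.427 0.03 0.01 0;0.087 0.427 0.03 0.01 0;0.087 0.427 0.03 0.01 0"

```text
clock: 25.28
tcp_pos: [0.5944, -0.337, 0.1902]
tcp_rot: [3.141, 0.0, -1.569]
contact_force: [0.2, 0.3, -0.5]
finger_gap: 0.0872
finger_force: 0.0
```

```bash
python3 - <<'E'
from h import *
print(observe()["tcp_pos"])
print(ring("wrist","w16",[.5935,-.3387,.016],.054,"wood"))
E
```

```text
[ 0.59441695 -0.33701056  0.19017636]
(np.float64(0.002251634099541594), array([ 0.59333336, -0.33645454]), 0.05277708172798157)
```

play_rows --moves "0.087 0 0.001 0.04 0;0.087 0 0.001 0.08 0;0.087 0 0.001 0.12 0;0.087 0 0.001 0.15 0;0.087 0 0.001 0.17 0;0.087 0 0.001 0.18 0;0.087 0 0.001 0.187 0;0.087 0 0.001 0.187 0;0.087 0 0.001 0.187 0;0.087 0 0.001 0.187 0;0.045 0 0.001 0.187 0;0.045 0 0.001 0.187 0;0.045 0 0.001 0.187 0;0.045 0 0.001 0.187 0;0.045 0 0.001 0.187 0;0.045 0 0.001 0.187 0;0.045 0 0.001 0.187 0;0.045 0 0.001 0.187 0;0.045 0 0.001 0.17 0;0.045 0 0.001 0.14 0" --force 25

```text
clock: 27.0
tcp_pos: [0.5902, -0.3373, 0.0465]
tcp_rot: [3.133, 0.004, -1.572]
contact_force: [0.8, -0.5, 0.3]
finger_gap: 0.0538
finger_force: 25.0
```

play_rows --moves "0.045 0 0 -0.04 0;0.045 0 0 -0.08 0;0.045 0 0 -0.12 0;0.045 0 0 -0.15 0;0.045 -0.427 -0.031 -0.15 0;0.045 -0.427 -0.031 -0.15 0;0.045 -0.427 -0.031 -0.15 0;0.045 -0.427 -0.031 -0.15 0;0.045 -0.427 -0.031 -0.15 0;0.045 -0.427 -0.031 -0.15 0;0.045 -0.427 -0.031 -0.15 0;0.045 -0.427 -0.031 -0.15 0;0.045 -0.427 -0.031 -0.15 0;0.045 -0.427 -0.031 -0.15 0;0.045 -0.427 -0.031 -0.15 0;0.045 -0.427 -0.031 -0.15 0;0.045 -0.427 -0.031 -0.15 0;0.045 -0.427 -0.031 -0.13 0;0.045 -0.427 -0.031 -0.11 0;0.045 -0.427 -0.031 -0.11 0"

```text
clock: 28.67
tcp_pos: [0.6213, 0.0862, 0.1562]
tcp_rot: [3.133, -0.002, -1.574]
contact_force: [-1.2, -0.5, -0.7]
finger_gap: 0.0543
finger_force: 25.0
```

```bash
python3 - <<'E'
from h import *
o=observe();c=o["tcp_pos"];print(c,o["finger_gap"],o["contact_force"])
print(ring("wrist","w17",[c[0],c[1],c[2]+.013],.054,"wood"))
E
```

```text
[0.62132262 0.08620833 0.15624449] 0.05425039764527159 [-1.1897922  -0.49649749 -0.74388002]
(np.float64(0.0009678675562444712), array([0.6214062 , 0.08524408]), 0.05008634552359581)
```

play_rows --moves "0.045 0 0 0 0;0.045 0 0 0 0;0.045 0 0 0.01 0;0.045 0 0 0.02 0;0.045 0 0 0.03 0;0.045 0 0 0.04 0;0.045 0 0 0.05 0;0.045 0 0 0.05 0;0.045 0 0 0.05 0"

```text
clock: 29.47
tcp_pos: [0.6238, 0.0883, 0.1094]
tcp_rot: [3.14, -0.001, -1.571]
contact_force: [0.2, -0.1, -0.4]
finger_gap: 0.0537
finger_force: 25.0
```

play_rows --moves "0.045 0 0 0.005 0;0.045 0 0 0.01 0;0.045 0 0 0.01 0;0.075 0 0 0.01 0;0.075 0 0 0.01 0;0.075 0 0 0.01 0;0.075 0 0 0.01 0;0.087 0 0 -0.03 0;0.087 0 0 -0.07 0;0.087 0 0 -0.09 0;0.087 0 0 -0.09 0;0.087 0 0 -0.09 0"

```text
clock: 30.47
tcp_pos: [0.6249, 0.0888, 0.2026]
tcp_rot: [-3.138, 0.002, -1.571]
contact_force: [-0.7, 0.2, -0.6]
finger_gap: 0.0863
finger_force: 0.0
```

```bash
python3 - <<'E'
from h import *
print(observe()["tcp_pos"])
print(ring("wrist","w18",[.624,.088,.106],.054,"wood"))
E
```

```text
[0.62488286 0.0887803  0.20259649]
(np.float64(0.004913099423135394), array([0.61920726, 0.08691916]), 0.061315085738897324)
```

play_rows --moves "0.087 0.365 0.161 0.01 0;0.087 0.365 0.161 0.01 0;0.087 0.365 0.161 0.01 0;0.087 0.365 0.161 0.01 0;0.087 0.365 0.161 0.01 0;0.087 0.365 0.161 0.01 0;0.087 0.365 0.161 0.01 0;0.087 0.365 0.161 0.01 0;0.087 0.365 0.161 0.01 0;0.087 0.365 0.161 0.01 0;0.087 0.365 0.161 0.01 0;0.087 0.365 0.161 0.01 0;0.087 0.365 0.161 0.01 0;0.087 0.365 0.161 0.01 0"

```text
clock: 31.68
tcp_pos: [0.4634, -0.2757, 0.1899]
tcp_rot: [3.14, 0.0, -1.57]
contact_force: [-0.7, 0.0, 0.2]
finger_gap: 0.0869
finger_force: 0.0
```

```bash
python3 - <<'E'
from h import *
print(observe()["tcp_pos"])
print(ring("wrist","w19",[.463,-.277,.016],.046,"wood"))
E
```

```text
[ 0.46341932 -0.27566603  0.18990118]
(np.float64(0.004147689641312229), array([ 0.46171847, -0.27305526]), 0.04482942447066307)
```

play_rows --moves "0.087 -0.002 0.001 0.04 0;0.087 -0.002 0.001 0.08 0;0.087 -0.002 0.001 0.12 0;0.087 -0.002 0.001 0.15 0;0.087 -0.002 0.001 0.17 0;0.087 -0.002 0.001 0.18 0;0.087 -0.002 0.001 0.187 0;0.087 -0.002 0.001 0.187 0;0.087 -0.002 0.001 0.187 0;0.087 -0.002 0.001 0.187 0;0.038 -0.002 0.001 0.187 0;0.038 -0.002 0.001 0.187 0;0.038 -0.002 0.001 0.187 0;0.038 -0.002 0.001 0.187 0;0.038 -0.002 0.001 0.187 0;0.038 -0.002 0.001 0.187 0;0.038 -0.002 0.001 0.187 0;0.038 -0.002 0.001 0.187 0;0.038 -0.002 0.001 0.17 0;0.038 -0.002 0.001 0.14 0" --force 25

```text
clock: 33.4
tcp_pos: [0.4595, -0.2737, 0.0479]
tcp_rot: [3.133, 0.003, -1.572]
contact_force: [0.2, -0.4, 0.7]
finger_gap: 0.0452
finger_force: 25.0
```

play_rows --moves "0.038 0 0 -0.04 0;0.038 0 0 -0.08 0;0.038 0 0 -0.12 0;0.038 0 0 -0.15 0;0.038 -0.363 -0.162 -0.15 0;0.038 -0.363 -0.162 -0.15 0;0.038 -0.363 -0.162 -0.15 0;0.038 -0.363 -0.162 -0.15 0;0.038 -0.363 -0.162 -0.15 0;0.038 -0.363 -0.162 -0.15 0;0.038 -0.363 -0.162 -0.15 0;0.038 -0.363 -0.162 -0.15 0;0.038 -0.363 -0.162 -0.15 0;0.038 -0.363 -0.162 -0.15 0;0.038 -0.363 -0.162 -0.15 0;0.038 -0.363 -0.162 -0.15 0;0.038 -0.363 -0.162 -0.15 0;0.038 -0.363 -0.162 -0.13 0;0.038 -0.363 -0.162 -0.11 0;0.038 -0.363 -0.162 -0.11 0"

```text
clock: 35.07
tcp_pos: [0.621, 0.0864, 0.1566]
tcp_rot: [3.133, -0.002, -1.574]
contact_force: [-0.9, 0.2, -1.3]
finger_gap: 0.0454
finger_force: 25.0
```

```bash
python3 - <<'E'
from h import *
o=observe();c=o["tcp_pos"];print(c,o["finger_gap"],o["contact_force"])
print(ring("wrist","w20",[c[0],c[1],c[2]+.013],.046,"wood"))
im=cv2.imread("pics/w20.png");t,_=snap("scene","s20");b=cv2.imread("pics/s20.png")[130:280,240:400]
cv2.imwrite("pics/v20.png",np.hstack([cv2.resize(im,(480,360)),cv2.resize(b,(320,360))]))
E
```

```text
[0.62102846 0.08641719 0.15661289] 0.04543584426985909 [-0.879332    0.17026174 -1.28071457]
(np.float64(0.0012390347127086711), array([0.62008858, 0.08560983]), 0.04247065633535385)
```

View pics/v20.png

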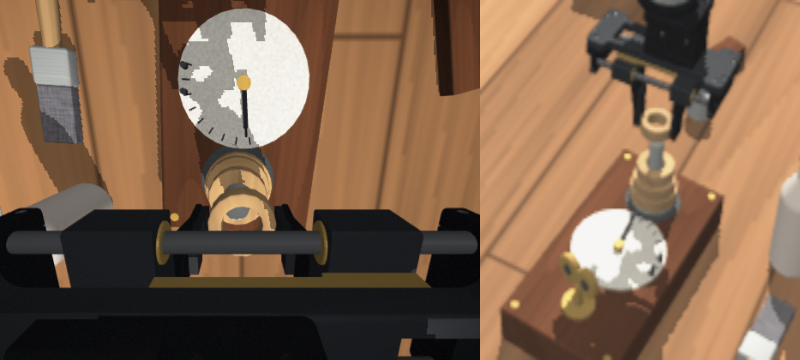

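The stack of three tiers is on the shaft at scene crop (655,190), with tier46 held above it at (655,120).

play_rows --moves "0.038 0 0 0 0;0.038 0 0 0 0;0.038 0 0 0.01 0;0.038 0 0 0.02 0;0.038 0 0 0.03 0;0.038 0 0 0.04 0;0.038 0 0 0.045 0;0.038 0 0 0.045 0;0.038 0 0 0.045 0"

```text
clock: 35.92
tcp_pos: [0.6241, 0.0884, 0.1149]
tcp_rot: [3.141, -0.001, -1.571]
contact_force: [-0.2, -0.1, -0.3]
finger_gap: 0.0454
finger_force: 25.0
```

play_rows --moves "0.065 0 0 0.002 0;0.065 0 0 0.002 0;0.065 0 0 0.002 0;0.065 0 0 0.002 0;0.087 0 0 -0.03 0;0.087 0 0 -0.07 0;0.087 0 0 -0.085 0;0.087 -0.257 0.026 -0.085 0;0.087 -0.257 0.026 -0.085 0;0.087 -0.257 0.026 -0.085 0;0.087 -0.257 0.026 -0.085 0;0.087 -0.257 0.026 -0.085 0;0.087 -0.257 0.026 -0.085 0;0.087 -0.257 0.026 -0.085 0;0.087 -0.257 0.026 -0.085 0;0.087 -0.257 0.026 -0.085 0;0.087 -0.257 0.026 -0.085 0"

```text
clock: 37.33
tcp_pos: [0.5984, 0.3444, 0.2007]
tcp_rot: [3.141, -0.0, -1.572]
contact_force: [-0.6, -0.1, 0.4]
finger_gap: 0.087
finger_force: 0.0
```

```bash
python3 - <<'E'
from h import *
o=observe();c=o["tcp_pos"];print(c,o["finger_gap"])
print(ring("wrist","w21",[.598,.346,.04],.044,"steel"),proj(load("w21"),[.598,.346,.04]))
t,_=snap("scene","s21");b=cv2.imread("pics/s21.png")[130:280,240:400]
cv2.imwrite("pics/v21.png",np.hstack([cv2.resize(cv2.imread("pics/w21.png"),(480,360)),cv2.resize(b,(320,360))]))
E
```

```text
[0.59835815 0.34437201 0.20069592] 0.08704407943633101
(np.float64(0.0012179270511388002), array([0.59700483, 0.34670213]), 0.04372582212090492) [281.40823535 196.76973618]
```

View pics/v21.png

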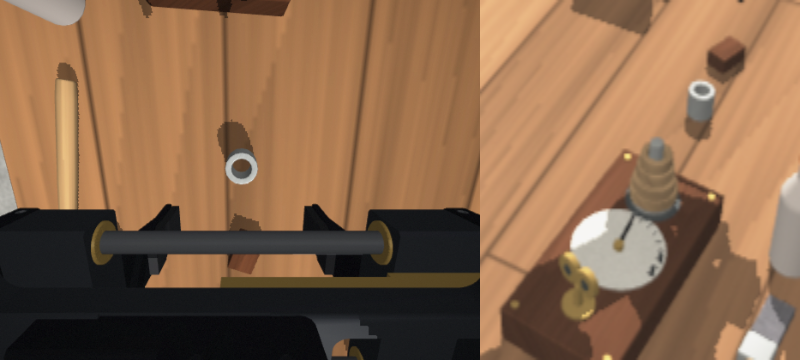

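The stack of four is seated, with the shaft tip showing at scene crop (656,150). The collar is at wrist (241,168). Grasping it.

play_rows --moves "0.087 -0.002 0.001 0.04 0;0.087 -0.002 0.001 0.08 0;0.087 -0.002 0.001 0.11 0;0.087 -0.002 0.001 0.14 0;0.087 -0.002 0.001 0.16 0;0.087 -0.002 0.001 0.18 0;0.087 -0.002 0.001 0.189 0;0.087 -0.002 0.001 0.189 0;0.087 -0.002 0.001 0.189 0;0.087 -0.002 0.001 0.189 0;0.036 -0.002 0.001 0.189 0;0.036 -0.002 0.001 0.189 0;0.036 -0.002 0.001 0.189 0;0.036 -0.002 0.001 0.189 0;0.036 -0.002 0.001 0.189 0;0.036 -0.002 0.001 0.189 0;0.036 -0.002 0.001 0.189 0;0.036 -0.002 0.001 0.189 0;0.036 -0.002 0.001 0.17 0;0.036 -0.002 0.001 0.14 0" --force 30

```text
clock: 39.1
tcp_pos: [0.5944, 0.3454, 0.0562]
tcp_rot: [3.133, -0.006, -1.572]
contact_force: [0.3, -0.5, -1.8]
finger_gap: 0.0434
finger_force: 30.0
```

play_rows --moves "0.036 0 0 -0.04 0;0.036 0 0 -0.08 0;0.036 0 0 -0.12 0;0.036 0 0 -0.15 0;0.036 0.259 -0.027 -0.15 0;0.036 0.259 -0.027 -0.15 0;0.036 0.259 -0.027 -0.15 0;0.036 0.259 -0.027 -0.15 0;0.036 0.259 -0.027 -0.15 0;0.036 0.259 -0.027 -0.15 0;0.036 0.259 -0.027 -0.15 0;0.036 0.259 -0.027 -0.15 0;0.036 0.259 -0.027 -0.15 0;0.036 0.259 -0.027 -0.15 0;0.036 0.259 -0.027 -0.15 0"

```text
clock: 40.35
tcp_pos: [0.6241, 0.0898, 0.2102]
tcp_rot: [3.141, 0.0, -1.569]
contact_force: [-0.6, 0.3, -2.1]
finger_gap: 0.0435
finger_force: 30.0
```

```bash
python3 - <<'E'
from h import *
o=observe();c=o["tcp_pos"];print(c,o["finger_gap"],o["contact_force"])
s,im=snap("wrist","w22");t,_=snap("scene","s22");b=cv2.imread("pics/s22.png")[130:280,240:400]
cv2.imwrite("pics/v22.png",np.hstack([cv2.resize(cv2.imread("pics/w22.png")[100:340,160:400],(400,400)),cv2.resize(b,(400,400))]))
E
```

```text
[0.62409577 0.0898334  0.21022122] 0.04353386911451115 [-0.58359779  0.29711768 -2.12868914]
```

View pics/v22.png

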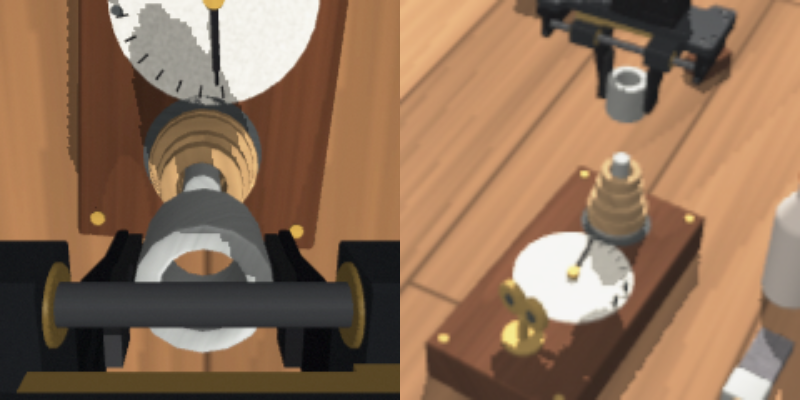

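The collar hangs straight over the shaft in both views. Lowering it.

play_rows --moves "0.036 0 0 0.02 0;0.036 0 0 0.035 0;0.036 0 0 0.045 0;0.036 0 0 0.053 0;0.036 0 0 0.06 0;0.036 0 0 0.067 0;0.036 0 0 0.073 0;0.036 0 0 0.075 0;0.036 0 0 0.075 0;0.036 0 0 0.075 0"

```text
clock: 41.28
tcp_pos: [0.6245, 0.0885, 0.1359]
tcp_rot: [-3.141, 0.0, -1.571]
contact_force: [0.1, 0.7, -1.6]
finger_gap: 0.0433
finger_force: 30.0
```

play_rows --moves "0.06 0 0 0.001 0;0.06 0 0 0.001 0;0.06 0 0 0.001 0;0.06 0 0 0.001 0;0.08 0 0 -0.03 0;0.08 0 0 -0.07 0;0.08 0 0 -0.105 0;0.08 0 0 -0.105 0;0.08 0.2075 0.015 -0.105 0;0.08 0.2075 0.015 -0.105 0;0.08 0.2075 0.015 -0.105 0;0.08 0.2075 0.015 -0.105 0;0.08 0.2075 0.015 -0.105 0;0.08 0.2075 0.015 -0.105 0;0.08 0.2075 0.015 -0.105 0;0.08 0.2075 0.015 -0.105 0"

```text
clock: 42.62
tcp_pos: [0.6092, -0.1193, 0.2406]
tcp_rot: [-3.141, 0.0, -1.572]
contact_force: [-0.6, -0.5, 0.5]
finger_gap: 0.0797
finger_force: 0.0
```

```bash
python3 - <<'E'
from h import *
o=observe();c=o["tcp_pos"];print(c,o["finger_gap"],o["contact_force"])
s,im=snap("wrist","w23");t,_=snap("scene","s23")
print(proj(s,[.609,-.119,.114]),proj(t,[.609,-.119,.097]))
b=cv2.imread("pics/s23.png")[130:290,240:400]
cv2.imwrite("pics/v23.png",np.hstack([cv2.resize(cv2.imread("pics/w23.png")[60:300,160:400],(400,400)),cv2.resize(b,(400,400))]))
E
```

```text
[ 0.60922721 -0.11925005  0.24060104] 0.07967563593849743 [-0.55465345 -0.48022806  0.54319642]
[281.33193828 202.96475723] [288.06306173 244.62886384]
```

View pics/v23.png

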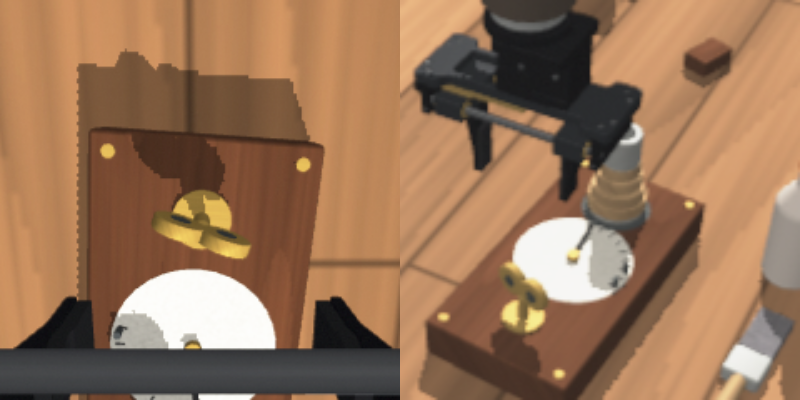

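The collar sits on top of the stack (scene crop (625,150)). In the wrist crop the wings run from (153,215) to (250,245), so they stand at yaw about −0.28, i.e. key ≈ 0.2. The pointer agrees. I've now viewed all 14 pictures, so I'll use image code from here. Turning the tool over the key and descending.

play_rows --moves "0.05 0.001 0 0 -1.29;0.05 0.001 0 0 -1.29;0.05 0.001 0 0 -1.29;0.05 0.001 0 0 -1.29;0.05 0.001 0 0 -1.29;0.05 0.001 0 0 -1.29;0.05 0.001 0 0 -1.29;0.05 0.001 0 0 -1.29;0.05 0.001 0 0 -1.29;0.05 0.001 0 0 -1.29;0.05 0.001 0 0 -1.29;0.05 0.001 0 0.03 -1.29;0.05 0.001 0 0.06 -1.29;0.05 0.001 0 0.09 -1.29;0.05 0.001 0 0.11 -1.29;0.05 0.001 0 0.13 -1.29;0.05 0.001 0 0.145 -1.29;0.05 0.001 0 0.156 -1.29;0.05 0.001 0 0.156 -1.29;0.05 0.001 0 0.156 -1.29" --force 20

```text
clock: 44.38
tcp_pos: [0.6096, -0.1193, 0.0846]
tcp_rot: [3.141, 0.0, -0.279]
contact_force: [0.2, -0.3, 0.5]
finger_gap: 0.0497
finger_force: 0.0
```

play_rows --moves "0.004 0 0 0 0;0.004 0 0 0 0;0.004 0 0 0 0;0.004 0 0 0 0;0.004 0 0 0 0;0.004 0 0 0 0;0.004 0 0 0 0;0.004 0 0 0 0;0.004 0 0 0 0" --force 20

```text
clock: 45.13
tcp_pos: [0.6099, -0.1181, 0.0848]
tcp_rot: [-3.139, -0.001, -0.281]
contact_force: [0.5, 5.8, 1.9]
finger_gap: 0.0098
finger_force: 20.0
```

```bash
python3 - <<'E'
from h import *
o=observe();print(o["moment"],o["joints"])
E
```

```text
[ 2.03354531  0.20436576 -0.10883168] [ 0.06774462  0.50133957 -0.17594944 -0.00301949 -0.89154538  1.2239505 ]
```

play_rows --moves "0.004 0 -0.0015 0 0;0.004 0 -0.0015 0 0;0.004 0 -0.0015 0 0.1;0.004 0 -0.0015 0 0.2;0.004 0 -0.0015 0 0.3;0.004 0 -0.0015 0 0.4;0.004 0 -0.0015 0 0.5;0.004 0 -0.0015 0 0.6;0.004 0 -0.0015 0 0.7;0.004 0 -0.0015 0 0.8;0.004 0 -0.0015 0 0.9;0.004 0 -0.0015 0 1.0;0.004 0 -0.0015 0 1.1;0.004 0 -0.0015 0 1.2;0.004 0 -0.0015 0 1.2;0.004 0 -0.0015 0 1.2" --force 55

```text
clock: 46.47
tcp_pos: [0.6106, -0.1174, 0.0848]
tcp_rot: [-3.139, 0.001, -1.481]
contact_force: [1.7, 5.3, -0.2]
finger_gap: 0.0096
finger_force: 55.0
```

```bash
cat > ptr.py <<'E'
from h import *
import sys
C=np.array([.6156,-.0145]); yaw=-.066
def pointer(cam,f):
    s,im=snap(cam,f); g=im.max(2).astype(int)
    # sample radii on the dial plane; darkest direction between hub and ticks
    A=np.linspace(-np.pi,np.pi,361); out=[]
    for a in A:
        p=[proj(s,[C[0]+r*np.cos(a),C[1]+r*np.sin(a),.056]) for r in np.linspace(.018,.042,10)]
        out.append(np.mean([g[int(round(v)),int(round(u))] if 0<=v<420 and 0<=u<560 else 255 for u,v in p]))
    out=np.array(out); i=np.argsort(out)[:6]; 
    print(cam,"min",out[i].round(),"rel",(A[i]-yaw).round(3),"key",((1.75-(A[i]-yaw))/.25).round(2))
if __name__=="__main__":
    o=observe();print(o["moment"].round(2),o["joints"][5])
    for c in sys.argv[2:]: pointer(c,sys.argv[1]+c)
E
python3 ptr.py p1 scene top
```

```text
[ 1.58 -0.06 -0.09] 0.021584523240050377
scene min [31. 31. 32. 32. 32. 32.] rel [2.405 2.422 2.387 2.44  2.37  2.509] key [-2.62 -2.69 -2.55 -2.76 -2.48 -3.04]
top min [62. 62. 62. 63. 63. 64.] rel [0.485 0.467 0.502 0.537 0.433 0.415] key [5.06 5.13 4.99 4.85 5.27 5.34]
```

play_rows --moves "0.004 -0.001 0 0 0.11;0.004 -0.001 0 0 0.22;0.004 -0.001 0 0 0.33;0.004 -0.001 0 0 0.44;0.004 -0.001 0 0 0.55;0.004 -0.001 0 0 0.66;0.004 -0.001 0 0 0.77;0.004 -0.001 0 0 0.88;0.004 -0.001 0 0 0.99;0.004 -0.001 0 0 1.1;0.004 -0.001 0 0 1.21;0.004 -0.001 0 0 1.32;0.004 -0.001 0 0 1.43;0.004 -0.001 0 0 1.54;0.004 -0.001 0 0 1.65;0.004 -0.001 0 0 1.76;0.004 -0.001 0 0 1.87;0.004 -0.001 0 0 1.98;0.004 -0.001 0 0 2.09;0.004 -0.001 0 0 2.2"

```text
clock: 48.23
tcp_pos: [0.6114, -0.1185, 0.0848]
tcp_rot: [3.141, 0.004, 2.598]
contact_force: [4.2, -2.7, -3.0]
finger_gap: 0.0095
finger_force: 55.0
```

play_rows --moves "0.004 0 0 0 0;0.004 0 0 0 0;0.004 0 0 0 0;0.05 0 0 0 0;0.05 0 0 0 0;0.05 0 0 0 0;0.05 0 0 0 0;0.05 0 0 0 0;0.05 0 0 -0.04 0;0.05 0 0 -0.08 0;0.05 0 0 -0.12 0;0.05 0 0 -0.156 0;0.05 0 0 -0.156 0;0.05 0 0 -0.156 0"

```text
clock: 49.4
tcp_pos: [0.6106, -0.1175, 0.2436]
tcp_rot: [3.138, 0.005, 2.603]
contact_force: [0.1, 0.3, -0.9]
finger_gap: 0.0496
finger_force: 0.0
```

```bash
python3 ptr.py p2 scene top wrist; python3 -c "
from h import *
print(proj(load('p2wrist'),[.6156,-.0145,.05]))"
```

```text
[-0.03  0.08  0.01] -2.1794355414303785
scene min [53. 57. 61. 64. 67. 69.] rel [0.816 0.799 0.834 0.782 0.851 0.869] key [3.73 3.8  3.66 3.87 3.59 3.52]
top min [83. 84. 85. 86. 90. 90.] rel [0.869 0.851 0.886 0.834 0.904 0.816] key [3.52 3.59 3.45 3.66 3.38 3.73]
wrist min [23. 23. 24. 25. 33. 44.] rel [0.816 0.834 0.851 0.799 0.869 0.782] key [3.73 3.66 3.59 3.8  3.52 3.87]
[358.8688521  152.38937042]
```

play_rows --moves "0.05 0 0 0 -2.4;0.05 0 0 0 -2.4;0.05 0 0 0 -2.4;0.05 0 0 0 -2.4;0.05 0 0 0 -2.4;0.05 0 0 0 -2.4;0.05 0 0 0 -2.4;0.05 0 0 0 -2.4;0.05 0 0 0 -2.4;0.05 0 0 0 -2.4;0.05 0 0 0 -2.4;0.05 0 0 0 -2.4;0.05 0 0 0 -2.4;0.05 0 0 0 -2.4;0.05 0 0 0 -2.4;0.05 0 0 0 -2.4;0.05 0 0 0 -2.4;0.05 0 0 0 -2.4;0.05 0 0 0 -2.4;0.05 0 0 0 -2.4" --force 20

```text
clock: 51.22
tcp_pos: [0.6088, -0.1175, 0.2384]
tcp_rot: [3.138, 0.001, -1.278]
contact_force: [-0.6, 0.8, 0.1]
finger_gap: 0.05
finger_force: 0.0
```

play_rows --moves "0.05 0 0 0 -0.742;0.05 0 0 0 -0.742;0.05 0 0 0 -0.742;0.05 0 0 0 -0.742;0.05 0 0 0 -0.742;0.05 0 0 0 -0.742;0.05 0 0 0 -0.742;0.05 0 0 0.04 -0.742;0.05 0 0 0.08 -0.742;0.05 0 0 0.11 -0.742;0.05 0 0 0.13 -0.742;0.05 0 0 0.145 -0.742;0.05 0 0 0.156 -0.742;0.05 0 0 0.156 -0.742;0.05 0 0 0.156 -0.742"

```text
clock: 52.47
tcp_pos: [0.6095, -0.1177, 0.0842]
tcp_rot: [3.141, 0.001, -0.54]
contact_force: [-0.2, -0.1, -0.3]
finger_gap: 0.05
finger_force: 0.0
```

play_rows --moves "0.004 0 0 0 0;0.004 0 0 0 0;0.004 0 0 0 0;0.004 0 0 0 0;0.004 0 0 0 0;0.004 0 0 0 0;0.004 0 0 0 0;0.004 0 0 0 0;0.004 0 0 0 0"

```text
clock: 53.22
tcp_pos: [0.6097, -0.1175, 0.0847]
tcp_rot: [-3.141, -0.0, -0.539]
contact_force: [-0.1, 0.6, 0.8]
finger_gap: 0.01
finger_force: 20.0
```

play_rows --moves "0.004 0 0 0 0;0.004 0 0 0 0.11;0.004 0 0 0 0.22;0.004 0 0 0 0.33;0.004 0 0 0 0.44;0.004 0 0 0 0.55;0.004 0 0 0 0.66;0.004 0 0 0 0.77;0.004 0 0 0 0.88;0.004 0 0 0 0.99;0.004 0 0 0 1.1;0.004 0 0 0 1.21;0.004 0 0 0 1.32;0.004 0 0 0 1.43;0.004 0 0 0 1.54;0.004 0 0 0 1.65;0.004 0 0 0 1.76;0.004 0 0 0 1.87;0.004 0 0 0 1.98;0.004 0 0 0 2.09" --force 55

```text
clock: 54.88
tcp_pos: [0.6117, -0.1175, 0.0847]
tcp_rot: [-3.139, 0.004, -2.633]
contact_force: [3.9, -1.1, -1.8]
finger_gap: 0.0089
finger_force: 55.0
```

play_rows --moves "0.004 0 0 0 0.11;0.004 0 0 0 0.22;0.004 0 0 0 0.33;0.004 0 0 0 0.44;0.004 0 0 0 0.55;0.004 0 0 0 0.66;0.004 0 0 0 0.77;0.004 0 0 0 0.88;0.004 0 0 0 0.99;0.004 0 0 0 1.1;0.004 0 0 0 1.2;0.004 0 0 0 1.25;0.004 0 0 0 1.25;0.004 0 0 0 1.25;0.004 0 0 0 1.25"

```text
clock: 56.13
tcp_pos: [0.6116, -0.1189, 0.0847]
tcp_rot: [3.14, 0.004, 2.405]
contact_force: [5.9, -5.8, -2.5]
finger_gap: 0.0095
finger_force: 55.0
```

play_rows --moves "0.05 0 0 0 0;0.05 0 0 0 0;0.05 0 0 0 0;0.05 0 0 0 0;0.05 0 0 0 0;0.05 0 0 -0.04 0;0.05 0 0 -0.08 0;0.05 0 0 -0.12 0;0.05 0 0 -0.156 0;0.05 0 0 -0.156 0;0.05 0 0 -0.156 0"

```text
clock: 57.05
tcp_pos: [0.6106, -0.1174, 0.2437]
tcp_rot: [3.137, 0.004, 2.405]
contact_force: [0.5, 0.1, -0.5]
finger_gap: 0.0498
finger_force: 0.0
```

```bash
python3 ptr.py p3 scene top wrist
```

```text
[-0.05  0.1   0.01] -2.3777672229419706
scene min [63. 64. 64. 67. 72. 72.] rel [0.049 0.066 0.083 0.101 0.118 0.031] key [6.81 6.74 6.67 6.6  6.53 6.88]
top min [83. 83. 83. 83. 92. 92.] rel [ 0.049  0.066  0.083  0.101 -0.004  0.014] key [6.81 6.74 6.67 6.6  7.02 6.95]
wrist min [24. 24. 24. 24. 27. 31.] rel [0.031 0.083 0.049 0.066 0.014 0.101] key [6.88 6.67 6.81 6.74 6.95 6.6 ]
```

```bash
python3 - <<'E'
from h import *
print(ring("scene","f1",[.623,.089,.162],.044,"steel"))
print(ring("top","f2",[.623,.089,.162],.044,"steel"))
# same scene crop as right after the collar was let go: any change?
a=cv2.imread("pics/s23.png").astype(int);b=cv2.imread("pics/f1.png").astype(int)
q=proj(load("f1"),[.623,.089,.11]).astype(int);print(q,np.abs(a-b)[q[1]-30:q[1]+35,q[0]-14:q[0]+14].mean())
c=cv2.imread("pics/scene.png").astype(int)
for n,p in dict(a=(.585,.47,.02),b=(.6,-.49,.02),c=(.375,-.08,.02)).items():
    q=proj(load("f1"),p).astype(int);print(n,q,np.abs(c-b)[q[1]-15:q[1]+15,q[0]-15:q[0]+15].mean())
E
```

```text
(np.float64(0.41022658416982727), array([0.86051393, 0.42347419]), 0.05221032351255417)
(np.float64(0.5947250259354555), array([ 0.05510486, -0.0876153 ]), 0.033435530960559845)
[326 196] 20.36080586080586
a [359 152] 7.374444444444444
b [201 379] 13.101481481481482
c [222 226] 5.342592592592593
```

play_rows --moves "0.05 -0.057 -0.286 -0.02 0;0.05 -0.057 -0.286 -0.02 0;0.05 -0.057 -0.286 -0.02 0;0.05 -0.057 -0.286 -0.02 0;0.05 -0.057 -0.286 -0.02 0;0.05 -0.057 -0.286 -0.02 0;0.05 -0.057 -0.286 -0.02 0;0.05 -0.057 -0.286 -0.02 0;0.05 -0.057 -0.286 -0.02 0;0.05 -0.057 -0.286 -0.02 0;0.05 -0.057 -0.286 -0.02 0"

```text
clock: 58.22
tcp_pos: [0.4599, -0.3668, 0.2597]
tcp_rot: [-3.141, -0.001, 2.406]
contact_force: [0.2, 0.7, 0.1]
finger_gap: 0.0496
finger_force: 0.0
```

```bash
python3 - <<'E'
from h import *
s,_=snap("scene","g1");t,_=snap("top","g2")
# steel-ish mask around predicted collar: column profile in scene, and top
for f,st in (("g1",s),("g2",t)):
    im=cv2.imread(f"pics/{f}.png");h=cv2.cvtColor(im,cv2.COLOR_BGR2HSV)
    m=((h[:,:,1]<70)&(h[:,:,2]>70)).astype(np.uint8)
    lo=proj(st,[.623,.089,.122]);up=proj(st,[.623,.089,.162]);print(f,"bottom",lo.round(),"top",up.round())
    v0,v1,u=int(min(lo[1],up[1])-14),int(max(lo[1],up[1])+14),int(up[0])
    for v in range(v0,v1,2): print("".join("#" if x else "." for x in m[v,u-22:u+22]),v)
E
python3 ptr.py p4 scene top
```

```text
g1 bottom [327. 193.] top [328. 182.]
............................................ 168
............................................ 170
............................................ 172
............................................ 174
............................................ 176
....................######.................. 178
................##############.............. 180
...............################............. 182
...............################............. 184
...............################............. 186
...............################............. 188
...............###############.............. 190
...............###############.............. 192
...............###############.............. 194
................#############............... 196
....................#####................... 198
............................................ 200
............................................ 202
............................................ 204
............................................ 206
g2 bottom [245. 167.] top [244. 164.]
............................................
[... 305 characters left out ...]
.........##################.........## 164
................#################........### 166
................#################.......#### 168
..................###############.......#### 170
...................#############........#### 172
......................#######..........##### 174
........................................#### 176
........................................#### 178
........................................#### 180
[-0.1  -0.07  0.03] -1.9083546783709173
scene min [63. 64. 64. 67. 72. 72.] rel [0.049 0.066 0.083 0.101 0.031 0.118] key [6.81 6.74 6.67 6.6  6.88 6.53]
top min [82. 82. 82. 83. 91. 91.] rel [0.083 0.066 0.101 0.049 0.031 0.014] key [6.67 6.74 6.6  6.81 6.88 6.95]
```

```bash
python3 -c "
from bench import manip
print(manip.finish_job())"
```

```text
the job is handed in; nothing more can be done
None
```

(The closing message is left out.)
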